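# Index the display turntable one notch

### The job

Press the yellow plunger pad on the turntable's arm down to unlock it, and while it is down turn the turntable counter-clockwise (seen from above) by pushing the blue tab. Turn it to the very next notch, one eighth of a turn and no farther, so that the released plunger springs fully up and locks, with the model house still standing in place and turned along with the table. Only press and push with the fingers: do not lift, topple or shift the house, and leave the other models and the jug where they are.

Things in the scene. Friction and masses are not known exactly. Their poses are not given: they have to be found in the camera images.
- table_center (a point): centre of the round green turntable top (radius 98 mm, 60 mm above the work surface), on its vertical axis of rotation. x axis: from the axis to the plunger, turning with the table. The fixed grey base under it (flange radius 150 mm, 6 mm high) has an index plate of radius 118 mm with 8 notches in its rim, 45 degrees apart
- pad_top (a point): centre of the top face of the yellow plunger pad: 40 mm radially, 56 mm along the circle, 6 mm thick, on a spring shank 126 mm from the turntable's axis, on an arm that turns with the table. Top face 85 mm above the work surface at rest, 69 mm when pressed home; spring force 4 N at rest to 8 N home. x axis radially outward, y counter-clockwise along the circle, z up
- tab_face (a point): on the blue upright push tab fixed to the arm at the pad's counter-clockwise end: the point is on its face over the pad, 32 mm along the circle from the pad's middle, 100 mm above the work surface. Tab 44 mm wide radially, 8 mm thick, top 116 mm up, braced behind. A fingertip on or over the pad moving counter-clockwise pushes it and turns the table (1 to 4 N); the table stays where left
- platter (a joint): turntable angle in rad, 0 in the starting notch, growing counter-clockwise from above; the next notch is at 0.785. A tooth on the plunger locks it (about 0.01 rad of play) while the plunger is up
- plunger (a joint): how far the yellow pad is pressed, m: 0 = up, tooth in a notch, table locked; from 0.011 the tooth is clear and the table turns; 0.016 = home. Once the table is 0.1 rad off the notch the tooth rides under the plate and the pad stays down at 0.011 even if let go, until at the next notch it springs up by itself and stops the table
- house_center (a point): centre of the white model house, 70 mm by 80 mm by 50 mm high (58 mm with its roof edge), standing loose on the middle of the turntable; 25 mm above its underside. Its x axis points to its door side, which faces the plunger; mass about 0.18 kg
- windmill: bystander: yellow-bladed wind turbine model on a blue base 70 mm square, 122 mm high, loose; origin under its base
- propeller: bystander: red propeller model on a round wooden foot of 68 mm diameter, 120 mm high, loose; origin under its foot
- jug: bystander: green plastic mug, 72 mm across, 85 mm high, handle along its y axis, loose; origin under its bottom
Mind the look-alikes: they are no part of the job. There is more than one size of the part that bears house_center; the job needs the middle-sized.

How it is judged:
On the way, in this order (a step that is already met when the one before it is completed fails the run):
1. the plunger is pressed in far enough to unlock while the table is still at its starting notch (value of joint plunger above 0.0105 m and value of joint platter between -0.1 and 0.1 rad), for 0.1 s.
2. the table is turned counter-clockwise, plunger in, between the notches (value of joint plunger above 0.008 m and value of joint platter between 0.25 and 0.7 rad), for 0.1 s.
At the end, for the whole second after the job is handed in: The table rests at 0.785 rad (within 0.05), one notch counter-clockwise of the start, with the plunger up (pressed less than 3 mm) and locked; the house stands upright on the turntable, within 20 mm of its centre, its door still towards the plunger within 0.2 rad; bystanders stand upright (value of joint platter between 0.735 and 0.835 rad and value of joint plunger below 0.003 m and velocity of joint platter between -0.05 and 0.05 rad/s and angle between the x axis of house_center and the x axis of table_center, either way round below 0.2 rad and angle between each of house_center, windmill, propeller, jug's own z axis and vertical below 0.1 rad and horizontal distance between house_center and table_center below 0.02 m and height (world z) of house_center between 0.078 and 0.092 m); the robot touches nothing.
It fails at once if the table is turned past the next notch by more than 0.15 rad (value of joint platter above 0.935 rad).
It fails at once if the table is turned the wrong way by more than 0.15 rad (value of joint platter below -0.15 rad).
It fails at once if the house is lifted more than 12 mm, tipped more than 0.3 rad or shifted more than 25 mm (height (world z) of house_center above 0.097 m or angle between house_center's own z axis and vertical above 0.3 rad or distance of house_center from where it was at the start of the episode above 0.025 m).
It fails at once if the wind turbine, the propeller or the jug is moved more than 25 mm or tipped more than 0.3 rad (distance of any of windmill, propeller, jug from where it was at the start of the episode above 0.025 m or angle between any of windmill, propeller, jug's own z axis and vertical above 0.3 rad).
It also fails if it takes over 45 s, if anything falls off the work surface, if the arm or the gripper's body presses on something with over 40 N, if the wrist force passes 120 N, or if a joint passes its speed limit or range.

### The arm

A 6-joint arm with a two-finger parallel gripper is mounted at the origin on the work surface. World frame = base frame: x ahead of the robot, y to its left, z up, the work surface at z = 0. Lengths are in m, angles in rad, forces in N, time in s.
With the tool pointing down it reaches from about 0.275 to 1 m from the base axis. Payload 8.4 kg.
Tool frame: the origin (TCP) lies on the centre line of the jaws, within the pads' length; the fingertips stand 17 mm ahead of it and the grasp point (between the pads) lies 2 mm behind it (bot.tcp_to_tips is the z of the fingertips in the tool frame, in m); z points along the fingers, y is the line along which they close (so a half turn about z gives the same grasp; the last joint's range is limited). The gripper opens to 85 mm and grips with 20 to 120 N. Pads are 22 mm wide; open, the fingers measure 114 mm over their backs; the gripper's body (76 mm by 85 mm) begins 54 mm behind the grasp point. The pads swing forward as they close: fully open they stand 13 mm farther back than shut.
Start: joints at [1.162, 0.353, 1.633, -0, 1.155, -0.002], TCP at [0.247, 0.574, 0.248] pointing down, gripper open.
Joint ranges: [-2.63, 2.63], [-0.92, 2.1], [0.06, 2.66], [-1.3, 4.44], [0, 2.69], [-3.02, 3.02]. Speed limits (rad/s): [2.22, 2.22, 2.79, 3.14, 3.14, 3.14].

### API

Orientations are given as a unit quaternion [x, y, z, w].
In Python, from workcell import bot, hand, kinematics, get_obs, vision, hand_in gives the robot as it stands. The module is installed in compiled form; this text tells all that it offers. Calls block until the motion is done:
- bot.reach(position, orientation): joint-space move of the TCP to a pose.
- bot.servo_line(position, ori=None, velocity=0.15): straight line of the TCP; ori=None keeps the orientation; velocity is the mean speed in m/s.
- bot.goto_joints(angles): joint-space move.
- hand.move_gripper(opening, strength=None): finger opening in m; strength is the grip in N (None keeps the last); returns when the fingers have stopped.
- bot.dwell(seconds).
- kinematics.solve_ik(position, orientation): joint angles nearest the present ones, or None.
- get_obs(): the state.
- vision.read_camera(name): name is "scene" or "side" or "wrist"; returns a dict with "frame" (384x512x3 uint8, red, green, blue), "intrinsics" (3x3 intrinsics, pixels), "view" (4x4, takes a point from world to camera coordinates). Camera axes: x right, y down, z forward; pixel columns grow to the right and rows downward; lengths in m; the calibration is good to about 2 mm. A picture is of the moment at which its call begins. There is no depth.
A pose or a line that the arm cannot do raises bot.IKError and nothing moves.
- hand_in(): hands the job in; it is judged then, once.
The state is a dict: "time_s": time; "joint_pos": joint angles; "joint_vel": joint speeds; "joint_efforts": joint torques, N m; "position": TCP position; "orientation": TCP orientation; "wrist_force": force on the tool from outside, world axes, zero at the start; "ft_torque": the same for the moment, N m; "gripper_width": finger opening in m; "grip_force": force on a finger pad.
Only numpy, scipy, OpenCV 4.12 (cv2) and the standard library are available. Lean on these libraries where they do the work, as an engineer would, in place of code of your own. Each camera call takes 0.05 s, during which the arm holds its last target. There are 200 camera calls.

## Working session

There is one attempt and no reset: what is moved stays moved. The work goes in short steps, each a Python script; the robot and the scene stay as the last script left them, time stands still between calls to the robot, and variables do not carry over. Pictures are saved under pics/ and viewed, at most 10 in all, crops included, and the job is handed in when it is done.

```bash
mkdir -p pics; python3 - <<'E'
from workcell import *
import cv2,numpy as np
for n in ["scene","side"]:
    d=vision.read_camera(n); cv2.imwrite(f"pics/{n}0.png",d["frame"][:,:,::-1]); np.savez(f"{n}0.npz",**{k:d[k] for k in("frame","intrinsics","view")})
    V=np.array(d["view"]);print(n,-V[:3,:3].T@V[:3,3],V[2,:3])
o=get_obs();print(o["time_s"],o["position"],o["orientation"],o["gripper_width"],bot.tcp_to_tips,o["wrist_force"])
E
```

```text
scene [ 1.31403086 -0.23735057  0.76954302] [-0.76226001  0.21021909 -0.61218266]
side [ 0.02699857 -1.05755704  0.79687841] [ 0.33330272  0.78369626 -0.52414641]
0.1 [0.24714269 0.57361143 0.24762482] [ 2.02004827e-01  9.79384312e-01 -6.35929049e-04 -1.19398084e-04] 0.08572687639426034 0.017 [-1.29872821 -0.10627542 -0.30176402]
```

View pics/scene0.png

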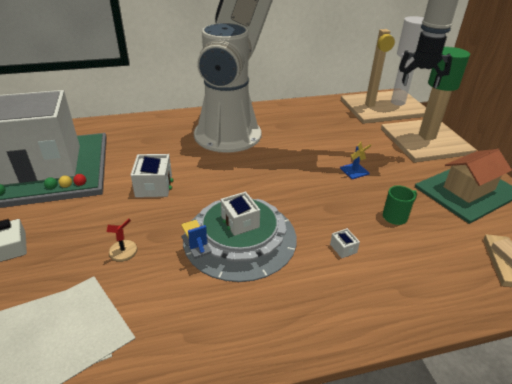

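View pics/side0.png

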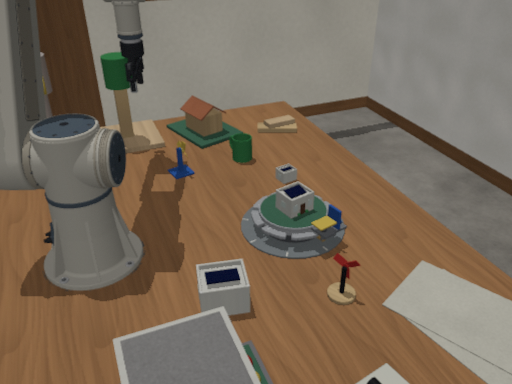

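The scene picture shows these candidates: the large white house at (152,175), the middle-sized one on the turntable at (240,213), the small one at (344,243), and a grey building at (35,140). The yellow pad is at about (192,228), with the blue tab at (198,240). Other yellow or blue things are the windmill at (356,165) and the yellow ball at (65,181). I choose the turntable with the middle house. Next I'll check it in a close crop and measure.

```bash
cat > h.py <<'E'
import cv2,numpy as np
def load(n): return dict(np.load(n+".npz"))
def ray(d,px,z):
    K,V=np.array(d["intrinsics"]),np.array(d["view"]); px=np.atleast_2d(px).astype(float)
    r=np.c_[px,np.ones(len(px))]@np.linalg.inv(K).T@V[:3,:3]; c=-V[:3,:3].T@V[:3,3]
    return c+r*((z-c[2])/r[:,2])[:,None]
def mask(d,lo,hi,roi):
    m=cv2.inRange(cv2.cvtColor(d["frame"],cv2.COLOR_RGB2HSV),lo,hi); k=np.zeros_like(m); x0,y0,x1,y1=roi; k[y0:y1,x0:x1]=1
    m=m*k; n,l,s,c=cv2.connectedComponentsWithStats(m); return (l==1+np.argmax(s[1:,4])).astype(np.uint8)
def pts(m): return np.argwhere(m)[:,::-1]
def circ(p):
    A=np.c_[2*p[:,:2],np.ones(len(p))]; s=np.linalg.lstsq(A,(p[:,:2]**2).sum(1),rcond=None)[0]; return s[:2],np.sqrt(s[2]+s[:2]@s[:2])
E
python3 - <<'E'
from h import *
R={"scene":(170,180,310,285),"side":(230,170,360,260)}
tiles=[]
for n in R:
    d=load(n+"0"); x0,y0,x1,y1=R[n]
    g=mask(d,(45,80,30),(90,255,255),R[n]); h=cv2.convexHull(pts(g))[:,0]
    w=ray(d,h,.06); c,r=circ(w)
    for _ in range(6):
        e=abs(np.hypot(*(w[:,:2]-c).T)-r); c,r=circ(w[e<=max(.0025,np.median(e))])
    print(n,"table",c,r)
    y=mask(d,(20,100,90),(35,255,255),R[n]); b=mask(d,(105,120,60),(125,255,255),R[n])
    print(" yellow",y.sum(),ray(d,pts(y).mean(0),.085)[0],cv2.minAreaRect(ray(d,cv2.convexHull(pts(y))[:,0],.085)[:,:2].astype(np.float32)*1000))
    print(" blue",b.sum(),pts(b).mean(0),ray(d,pts(b).mean(0),.1)[0])
    f=d["frame"][y0:y1,x0:x1,::-1]; tiles.append(cv2.resize(f,(390,300),interpolation=cv2.INTER_CUBIC))
cv2.imwrite("pics/crop.png",np.hstack(tiles))
E
```

```text
scene table [ 0.54143523 -0.07180894] 0.09063333957489055
 yellow 139 [ 0.55889065 -0.19994301  0.085     ] ((566.1011352539062, -196.28875732421875), (47.963504791259766, 39.61347198486328), 11.658271789550781)
 blue 350 [197.65428571 237.85142857] [ 0.62078698 -0.18737299  0.1       ]
side table [ 0.5403239 -0.0748553] 0.09004133929063717
 yellow 218 [ 0.56617049 -0.20009923  0.085     ] ((566.5584106445312, -199.5207061767578), (58.455909729003906, 43.42385482788086), 11.681534767150879)
 blue 184 [334.91847826 215.27717391] [ 0.59838876 -0.20081815  0.1       ]
```

View pics/crop.png

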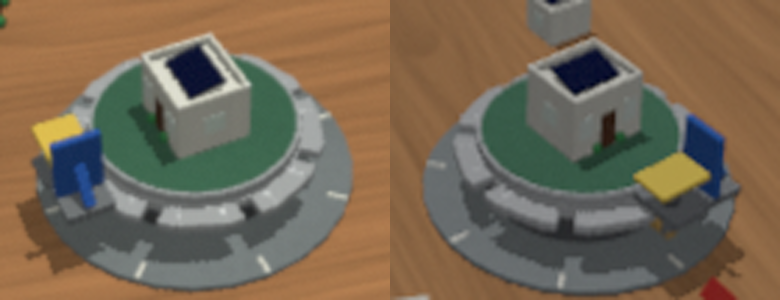

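The crop confirms the choice. The middle house stands on the turntable with its door towards the pad, and the blue tab is at the pad's counter-clockwise (+x) end. Both cameras put the pad at about (0.566,-0.198) and the axis at about (0.541,-0.074). Next I'll check reachability and move above the pad.

```bash
cat >> h.py <<'E'
from scipy.spatial.transform import Rotation as Rn
C=np.array([.541,-.0742]); PHI=np.deg2rad(-78.4); 
def pose(th,t,ztip,s=1,r=.126,tips=.017):
    a=PHI+th; u=np.array([np.cos(a),np.sin(a)]); v=np.array([-u[1],u[0]])
    p=C+r*u+t*v; x=s*np.r_[v,0]; z=np.array([0,0,-1.])
    return np.r_[p,ztip+tips], Rn.from_matrix(np.c_[x,np.cross(z,x),z]).as_quat()
E
python3 - <<'E'
from h import *
from workcell import *
d=load("scene0"); print("post base",ray(d,[(432,137),(398,205),(356,172),(122,250)],0))
for s in (1,-1):
    for th in (0,.4,.8):
        print(s,th,np.round(kinematics.solve_ik(*pose(th,8,.09,s)) if 0 else kinematics.solve_ik(*[list(q) for q in pose(th,.008,.09,s)]),2))
p,q=pose(0,.006,.0)
print(p,q)
E
```

```text
post base [[ 1.82476157e-01  7.41183316e-01  0.00000000e+00]
 [ 5.13807515e-01  4.12320821e-01 -1.11022302e-16]
 [ 3.29818554e-01  3.63497916e-01  0.00000000e+00]
 [ 5.17442238e-01 -3.72603973e-01  0.00000000e+00]]
1 0 [-0.33  0.49  1.78 -0.    0.87  1.04]
1 0.4 [-0.28  0.53  1.7  -0.    0.91  0.69]
1 0.8 [-0.21  0.56  1.65 -0.    0.93  0.36]
-1 0 [-0.33  0.49  1.78 -0.    0.87 -2.1 ]
-1 0.4 [-0.28  0.53  1.7  -0.    0.91 -2.45]
-1 0.8 [-0.21  0.56  1.65 -0.    0.93 -2.78]
[ 0.57221327 -0.19642001  0.017     ] [0.99488071 0.1010563  0.         0.        ]
```

```bash
python3 - <<'E'
from h import *
from workcell import *
L=lambda a:[list(x) for x in a]
bot.reach(*L(pose(0,.002,.22))); hand.move_gripper(0.0,20)
bot.servo_line(*L(pose(0,.002,.115))); bot.dwell(.3)
o=get_obs(); f0=np.array(o["wrist_force"]); print(o["time_s"],o["position"],o["gripper_width"],f0)
for z in np.arange(.103,.080,-.003):
    bot.servo_line(*L(pose(0,.002,z)),velocity=.04); bot.dwell(.1)
    f=np.array(get_obs()["wrist_force"])-f0; print(round(z,4),f.round(2))
    if f[2]>2.5: break
print(get_obs()["time_s"])
np.save("f0.npy",f0)
for n in ["scene","side"]:
    d=vision.read_camera(n); x0,y0=(140,150) if n=="scene" else (220,130)
    cv2.imwrite(f"pics/{n}1.png",cv2.resize(d["frame"][y0:y0+120,x0:x0+160,::-1],(640,480),interpolation=cv2.INTER_CUBIC))
cv2.imwrite("pics/c1.png",np.hstack([cv2.resize(cv2.imread(f"pics/{n}1.png"),(400,300)) for n in("scene","side")]))
E
```

```text
4.95 [ 0.56864858 -0.19733622  0.13273332] 4.042931091284705e-05 [-0.09595664 -0.23393949  0.42617569]
0.103 [ 0.2   0.47 -0.14]
0.1 [ 0.41 -0.23 -1.14]
0.097 [ 0.07  0.97 -0.39]
0.094 [ 0.83  0.58 -1.2 ]
0.091 [-0.28  0.33 -0.35]
0.088 [ 0.36  0.1  -0.4 ]
0.085 [ 1.03  0.39 -0.09]
0.082 [ 1.14 -0.2   3.58]
7.95
```

View pics/c1.png

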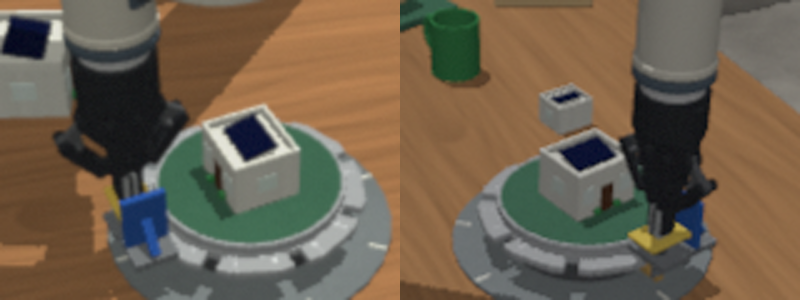

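The fingertip is on the pad, with contact at tip z of about 0.083 to 0.085 as expected. The tab is ahead of it and nothing else is touched. Now I'll press to about 13.5 mm and turn.

```bash
python3 - <<'E'
from h import *
from workcell import *
L=lambda a:[list(x) for x in a]; f0=np.load("f0.npy")
def F(th):
    o=get_obs(); f=np.array(o["wrist_force"])-f0; a=PHI+th; u=np.array([np.cos(a),np.sin(a)])
    return np.round([o["time_s"],f[:2]@u,f[:2]@[-u[1],u[0]],f[2]],2)
bot.servo_line(*L(pose(0,.002,.0705)),velocity=.03); bot.dwell(.3); print("pressed",F(0))
bot.servo_line(*L(pose(0,.016,.0705)),velocity=.04); print("fwd",F(0))
for th in np.arange(.05,.46,.05):
    bot.servo_line(*L(pose(th,.018,.0705)),velocity=.04); f=F(th); print(round(th,2),f)
    if abs(f[1:3]).max()>15: print("stop");break
for n in ["scene","side"]:
    d=vision.read_camera(n); np.savez(f"{n}2.npz",**{k:d[k] for k in("frame","intrinsics","view")})
    x0,y0=(140,150) if n=="scene" else (220,130)
    cv2.imwrite(f"pics/{n}2.png",cv2.resize(d["frame"][y0:y0+120,x0:x0+160,::-1],(400,300),interpolation=cv2.INTER_CUBIC))
cv2.imwrite("pics/c2.png",np.hstack([cv2.imread(f"pics/{n}2.png") for n in("scene","side")]))
E
```

```text
pressed [ 8.88  0.94 -0.27  6.57]
fwd [ 9.38 -1.   -0.02  6.24]
0.05 [ 9.74 -1.7  -0.63  5.83]
0.1 [10.05 -0.89 -0.64  7.77]
0.15 [10.36 -1.61  0.59  6.1 ]
0.2 [10.67 -1.79  0.5   7.32]
0.25 [10.98 -1.02  0.49  7.42]
0.3 [11.28 -1.45 -0.28  6.  ]
0.35 [11.59 -0.36  0.55  6.36]
0.4 [11.9  -0.34  0.9   6.61]
0.45 [12.21 -0.19  1.22  6.28]
```

View pics/c2.png

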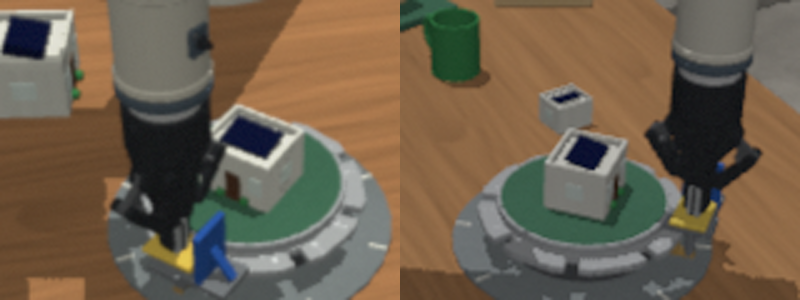

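The table has turned about 0.4 rad, with the pad down and the house riding along. Now I'll raise the tip above the pad's rest height and push only the tab until the tooth catches.

```bash
python3 - <<'E'
from h import *
from workcell import *
L=lambda a:[list(x) for x in a]
def ft():
    return np.mean([np.array(get_obs()["wrist_force"])for _ in range(1)],0)
bot.servo_line(*L(pose(.45,.015,.0705)),velocity=.04)
bot.servo_line(*L(pose(.45,.015,.094)),velocity=.05); bot.dwell(.2); f0=ft()
def F(th):
    f=ft()-f0; a=PHI+th; return np.round([get_obs()["time_s"],f[:2]@[np.cos(a),np.sin(a)],f[:2]@[-np.sin(a),np.cos(a)],f[2]],2)
print(F(.45)); hits=0
for th in np.r_[np.arange(.45,.70,.04),np.arange(.70,.90,.012)]:
    bot.servo_line(*L(pose(th,.021,.094)),velocity=.03); f=F(th); print(round(th,3),f)
    if f[2]<-6: break
for n in ["scene","side"]:
    d=vision.read_camera(n); np.savez(f"{n}3.npz",**{k:d[k] for k in("frame","intrinsics","view")})
    x0,y0=(140,150) if n=="scene" else (220,130)
    cv2.imwrite(f"pics/{n}3.png",cv2.resize(d["frame"][y0:y0+120,x0:x0+160,::-1],(400,300),interpolation=cv2.INTER_CUBIC))
cv2.imwrite("pics/c3.png",np.hstack([cv2.imread(f"pics/{n}3.png") for n in("scene","side")]))
E
```

```text
[13.38  0.    0.    0.  ]
0.45 [13.72  0.08  0.59  0.43]
0.49 [14.04 -0.37 -0.42  0.18]
0.53 [14.36 -0.26  0.89 -0.53]
0.57 [14.68 -0.37  0.72 -0.64]
0.61 [14.99  0.96  0.54 -0.79]
0.65 [15.31 -1.06  0.38 -0.64]
0.69 [15.62 -0.93 -0.12  0.38]
0.7 [15.88  0.15  0.61 -0.17]
0.712 [16.12 -0.29  0.75 -0.15]
0.724 [16.38 -0.04  0.99 -0.31]
0.736 [16.62 -0.14 -0.1   0.34]
0.748 [16.88 -0.03  1.06 -0.42]
0.76 [17.12  0.09 -0.1  -1.02]
0.772 [ 1.738e+01 -1.400e-01  4.300e-01  1.000e-02]
0.784 [17.62 -0.2   0.93 -0.16]
0.796 [17.88 -0.58  0.41  0.37]
0.808 [18.12 -0.29  0.09 -0.22]
0.82 [ 1.838e+01 -1.700e-01  6.300e-01  1.000e-02]
0.832 [18.62  0.09 -1.08  0.46]
0.844 [18.88  0.89 -6.51  1.15]
```

View pics/c3.png

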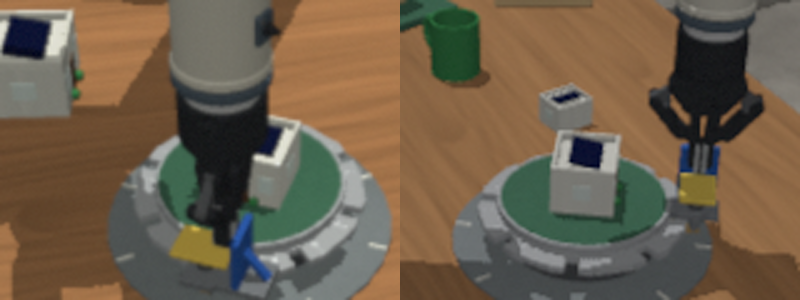

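A hard stop at 6.5 N. I'll back off, retreat and measure.

```bash
python3 - <<'E'
from h import *
from workcell import *
L=lambda a:[list(x) for x in a]
bot.servo_line(*L(pose(.81,.008,.094)),velocity=.04)
bot.servo_line(*L(pose(.81,.008,.22)))
bot.reach([.45,.2,.3],list(pose(.8,0,0)[1])); bot.dwell(.3)
R={"scene":(170,180,310,285),"side":(230,170,360,260)}; t=[]
for n in R:
    d=vision.read_camera(n); x0,y0,x1,y1=R[n]
    y=mask(d,(20,100,90),(35,255,255),R[n])
    for z in (.074,.085):
        p=cv2.minAreaRect(ray(d,cv2.convexHull(pts(y))[:,0],z)[:,:2].astype(np.float32)*1000)
        v=np.array(p[0])/1000-C; print(n,z,np.round(p[0]),np.round(p[1]),round(p[2],1),"r",np.hypot(*v).round(4),"theta",(np.arctan2(v[1],v[0])-PHI).round(3))
    t.append(cv2.resize(d["frame"][y0:y1,x0:x1,::-1],(390,300),interpolation=cv2.INTER_CUBIC))
cv2.imwrite("pics/c4.png",np.hstack(t)); print(get_obs()["time_s"])
E
```

```text
scene 0.074 [ 640. -137.] [57. 45.] 58.2 r 0.1174 theta 0.801
scene 0.085 [ 651. -139.] [56. 44.] 58.2 r 0.1273 theta 0.835
side 0.074 [ 655. -130.] [64. 39.] 58.4 r 0.1271 theta 0.912
side 0.085 [ 646. -144.] [63. 39.] 58.4 r 0.1259 theta 0.778
22.4167
```

View pics/c4.png

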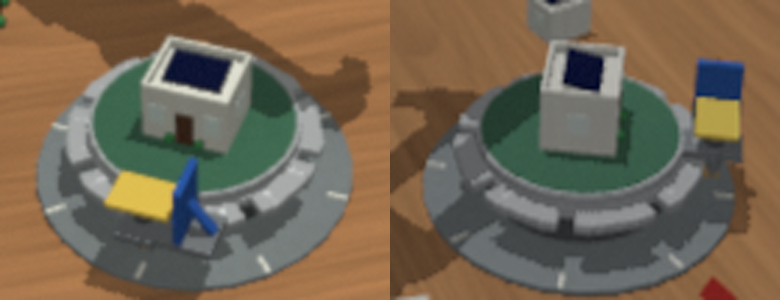

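The pad's sides have turned from 11.7° to 58.3°, about 0.81 rad. The two views agree at a height of 85 mm and not at 74 mm, so the plunger is up and locked. The house stands centred with its door towards the pad, and the arm is clear.

```bash
python3 -c "
from workcell import *
print(hand_in())"
```

```text
the job is handed in; nothing more can be done
None
```

I handed the job in at about 22 s of the 45 s: the table is one notch counter-clockwise, measured at about 0.8 rad, with the plunger up and locked and the house standing in place; no verdict was returned.

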